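# Secure a cartridge case in a push-and-twist evidence jar

### The job

Put the spent brass cartridge case into the clear evidence jar that is clamped on the bench, then close the jar with the black cap: set it on with its grip bar along the green marks, press it down against the orange spring collar and, while pressing, twist it clockwise until the bar lines up with the red marks, so that it stays locked when you let go. Do not disturb the carton, the cup, the amber jar or the marker pen.

Things in the scene. Friction and masses are not known exactly. Their poses are not given: they have to be found in the camera images.
- jar: Clear round jar fixed in a grey square holder plate (180 x 180 x 12 mm). Origin: under the plate's centre, on the jar axis, z up. Body 84 mm in outer diameter up to 85 mm above the origin, inner floor at 16 mm; white neck 70 mm in outer, 62 mm in inner diameter, rim at 109 mm. Only the collar on it moves.
- jar_mouth (a point): Centre of the jar's mouth at rim height, 109 mm above the jar's origin; its axes are those of the jar.
- jar_ear (a point): Underside of one of the neck's two white ears (at the jar's +x and -x, height 104 to 109 mm, out to 41 mm radius, spanning 32 degrees either side). Below each is a pocket for a cap lug, closed by a full stop at its clockwise end (seen from above) and by a lip reaching down to 100 mm at its counter-clockwise end.
- red_mark (a point): One of two red marks on the plate, 70 mm out along the jar's +x and -x: the line of the cap's bar when locked.
- green_mark (a point): One of two green marks on the plate, 70 mm out, 62 degrees counter-clockwise (seen from above) of the red ones: the line of the cap's bar when it is put on. The lugs pass down between the ears when the bar is within 16 degrees of this line.
- collar (a joint): Orange spring collar round the neck, 98 mm in outer diameter: how far it is pushed down, m. 0 = up (its top 101.5 mm above the jar's origin), 0.010 = fully down (91.5 mm). The spring pushes back with about 3.5 N at 0 and 10.5 N when fully down. With the cap locked it reads about 0.0025.
- cap: Black round cap, loose, 94 mm in diameter, standing right way up in the tray. Origin: centre of the skirt's lower rim, z up. Hollow skirt, 87 mm in inner diameter; flat top with a white disc 25 mm above the origin. Half a turn makes no difference. Sideways play on the neck about 2.5 mm. Mass about 90 g.
- cap_grip (a point): Middle of the cap's grip bar, 42 mm above the cap's origin. The bar is 64 mm long (cap's x), 18 mm wide (cap's y) and stands from 25 to 50 mm above the cap's origin, a red stripe along its top.
- cap_lug (a point): One of two lugs inside the skirt, under the ends of the bar (cap's +x, -x), 5 mm high from the rim, reaching in to 37.5 mm radius, 14 degrees either side. Cap origin above jar origin: resting on the collar 101.5 mm; pressed to 92-94 mm it turns clockwise, lugs passing under the lips until the stops; let go with the bar within 8 degrees of the red line, it rises to 99 mm, locked.
- case: Spent brass cartridge case, loose, standing upright in the tray: 70 mm tall, 24 mm in diameter, the top 12 mm narrowed to 19 mm. Origin: centre of its base, z up. Mass about 60 g.
- case_mid (a point): Centre of the cartridge case, 35 mm above its base.
- tray: Fixed steel tray, 160 mm (its x) by 290 mm (its y), rim 14 mm high, floor 3 mm thick, on which the cap and the case stand. Origin: centre of its underside.
- carton: Closed brown carton with a red band, 110 x 160 x 50 mm, loose, not to be disturbed. Origin: centre of its underside.
- cup: Yellow sample cup with white lid, 64 mm in diameter, 74 mm tall, loose, not to be disturbed. Origin: centre of its underside.
- amber: Amber glass jar with black lid, 56 mm in diameter, 85 mm tall, loose, not to be disturbed. Origin: centre of its underside.
- marker: Blue flat marker pen with black end, 130 x 19 x 13 mm, lying on the bench along its x, loose, not to be disturbed. Origin: centre of its underside.
Things that resemble listed ones, but are neither listed nor needed, are in the scene too. Several things have the shape of the case; the one meant has the colours described above. Of the things that look like the cap, take the one that is farthest to the robot's left at the start.

How it is judged:
By the outcome, as a careful person would: the job done as asked, in the order asked, and still so for the second after the job is handed in, with the robot touching nothing.
It also fails if it takes over 67 s, if anything falls off the work surface, if the arm or the gripper's body presses on something with over 40 N, if the wrist force passes 120 N, or if a joint passes its speed limit or range.

### The arm

A 7-joint arm with a two-finger parallel gripper is mounted at the origin on the work surface. World frame = base frame: x ahead of the robot, y to its left, z up, the work surface at z = 0. Lengths are in m, angles in rad, forces in N, time in s.
With the tool pointing down it reaches from about 0.4 to 0.875 m from the base axis. Payload 19.3 kg.
Tool frame: the origin (TCP) lies at the very end of the fingers, on their centre line; the grasp point (between the pads) lies 19 mm behind it; z points along the fingers, y is the line along which they close (so a half turn about z gives the same grasp; the last joint's range is limited). The gripper opens to 85 mm and grips with 20 to 120 N. Pads are 22 mm wide; open, the fingers measure 114 mm over their backs; the gripper's body (76 mm by 85 mm) begins 54 mm behind the grasp point. The pads swing forward as they close: fully open they stand 13 mm farther back than shut.
Start: joints at [-1.258, 0.521, -0.036, 1.599, 0.021, 1.021, -0.113], TCP at [0.233, 0.58, 0.231] pointing down, gripper open.
Joint ranges: [-2.91, 2.91], [-0.3, 2.13], [-1.5, 1.42], [0.17, 2.43], [-1.26, 4.41], [0.16, 1.93], [-2.52, 2.52]. Speed limits (rad/s): [1.89, 1.89, 2.39, 2.39, 3.01, 3.01, 3.01].

### API

Orientations are given as [roll, pitch, yaw] about the fixed x, y, z axes, in that order (R = Rz(yaw) Ry(pitch) Rx(roll)).
In Python, from workcell import bot gives the robot as it stands.
- The arm moves only by the tool jog_arm, never from a script. Its argument "motion" is a list of rows, each a list of 5 numbers: the shift along the tool's x, y, z scaled (see below), then the turn about the tool's z scaled (see below), then the opening, from 0 (shut) to 1 (fully open). A call has 1 to 12 rows; each row shifts and turns the commanded pose from where the row before left it, along the tool's axes as they then stand; what a row does not reach is not made up. The controller multiplies each number of a shift by 30 mm and each number of a turn by 0.08 rad. A row lasts 1/10 s, in which the tool goes at most 50 mm and 8.59 degrees, less where a joint would pass 70% of its speed; a pose out of reach is approached as far as the arm can. A call with a number of a shift or a turn outside -1 to 1 is refused whole. A call with a gripper value outside its range is refused whole. The fingers move at their own pace and stop on an object; "newtons" is the grip in N (left out, the last holds). Time passes only in rows, so rows that do not move let the fingers close. It gives the time, the measured TCP pose, the force, the opening and the grip force at its end, in the units of the state.
- bot.observe(): the state, without advancing time (a new reading comes with each control period).
- bot.grab_frame(name): name is "side" or "top"; returns a dict with "pixels" (384x512x3 uint8, red, green, blue), "fovy" (degrees; the focal length in pixels is half the picture's height over the tangent of half this angle, whatever the lens; pixels are square), "cx", "cy" (the principal point, pixels), "rvec" (rotation vector, rad) and "tvec" (3), from world to camera coordinates, as OpenCV has them. Camera axes: x right, y down, z forward; pixel columns grow to the right and rows downward; lengths in m; the calibration is good to about 2 mm. A picture is of the moment at which its call begins. There is no depth.
- bot.job_done(): hands the job in; it is judged then, once.
The state is a dict: "clock": time; "qpos": joint angles; "qd": joint speeds; "joint_efforts": joint torques, N m; "position": TCP position; "tool_rot": TCP orientation; "force": force on the tool from outside, world axes, zero at the start; "moment": the same for the moment, N m; "grip_width": finger opening in m; "finger_force": force on a finger pad.
Only numpy, scipy, OpenCV 4.12 (cv2) and the standard library are available. Lean on these libraries where they do the work, as an engineer would, in place of code of your own. Each camera call takes 0.05 s, during which the arm holds its last target. There are 200 camera calls.

## Working session

There is one attempt and no reset: what is moved stays moved. The work goes in short steps, Python scripts to look and compute and a tool call to move; the robot and the scene stay as the last step left them, time stands still between calls to the robot, and variables do not carry over. Pictures are saved under pics/ and viewed, at most 10 in all, crops included, and the job is handed in when it is done.

Besides the shell and the picture viewer there is one more tool, called after "Emit:" by a JSON object that holds its "fn" and its "kwargs". jog_arm: Moves the arm, as the interface text tells. Shifts and turns lie within -1 to 1; 1 stands for 30 mm of shift or 0.08 rad of turn. Its arguments: {"type":"object","properties":{"motion":{"type":"array","items":{"type":"array","items":{"type":"number"}}},"newtons":{"type":"number"}},"required":["motion"]}

```bash
mkdir -p pics
cat > h.py <<'E'
import numpy as np,cv2
from workcell import bot
def grab(n,save=None):
    f=bot.grab_frame(n)
    if save: cv2.imwrite('pics/'+save,cv2.cvtColor(f['pixels'],cv2.COLOR_RGB2BGR))
    return f
def K(f):
    h=f['pixels'].shape[0]; F=h/2/np.tan(np.radians(f['fovy'])/2)
    return np.array([[F,0,f['cx']],[0,F,f['cy']],[0,0,1]])
def ray(f,u,v):
    R=cv2.Rodrigues(np.array(f['rvec'],float))[0]; t=np.array(f['tvec'],float)
    return -R.T@t, R.T@np.linalg.solve(K(f),[u,v,1])
def onz(f,u,v,z):
    c,d=ray(f,u,v); return c+d*(z-c[2])/d[2]
def proj(f,p):
    return cv2.projectPoints(np.array(p,float).reshape(-1,3),np.array(f['rvec'],float),np.array(f['tvec'],float),K(f),None)[0].reshape(-1,2)
E
python3 - <<'E'
from h import *
for n in('top','side'):
    f=grab(n,n+'0.png'); print(n,f['fovy'],f['cx'],f['cy'],ray(f,256,192),f.keys())
    a=cv2.imread('pics/%s0.png'%n); cv2.imwrite('pics/%s0.png'%n,cv2.resize(a,(800,600)))
print(bot.observe())
E
```

```text
top 57.020948067935656 259.5535320617173 195.57423048868912 (array([0.53821645, 0.00778473, 0.99043297]), array([ 0.13135244,  0.01529376, -0.99132031])) dict_keys(['pixels', 'fovy', 'cx', 'cy', 'rvec', 'tvec'])
side 51.02149576163347 252.2986003524482 195.6285921256496 (array([0.44655275, 0.73220073, 0.61933112]), array([ 0.17694332, -0.79075647, -0.58614097])) dict_keys(['pixels', 'fovy', 'cx', 'cy', 'rvec', 'tvec'])
{'clock': 0.1, 'qpos': array([-1.2582088 ,  0.52193461, -0.03634251,  1.59990718,  0.02118667,
        1.02109793, -0.11279952]), 'qd': array([ 1.19500758e-04, -2.90577700e-05, -9.13656876e-04, -1.69928114e-03,
       -4.58078889e-05,  1.23694435e-03, -7.26701643e-05]), 'joint_efforts': array([ 3.41953513e-03, -9.28483343e+01,  1.98380984e+00, -3.70531654e+01,
        1.80688896e-02,  5.39116198e-03,  4.44903591e-06]), 'position': array([0.23335611, 0.57950116, 0.23081114]), 'tool_rot': array([-3.14063098e+00,  4.71689455e-05,  2.75879995e+00]), 'force': array([0.88347249, 0.43604358, 0.18904923]), 'moment': array([-0.03604466, -0.04202136,  0.01413244]), 'finger_force': 0.0, 'grip_width': 0.08554780293501026}
```

View pics/top0.png

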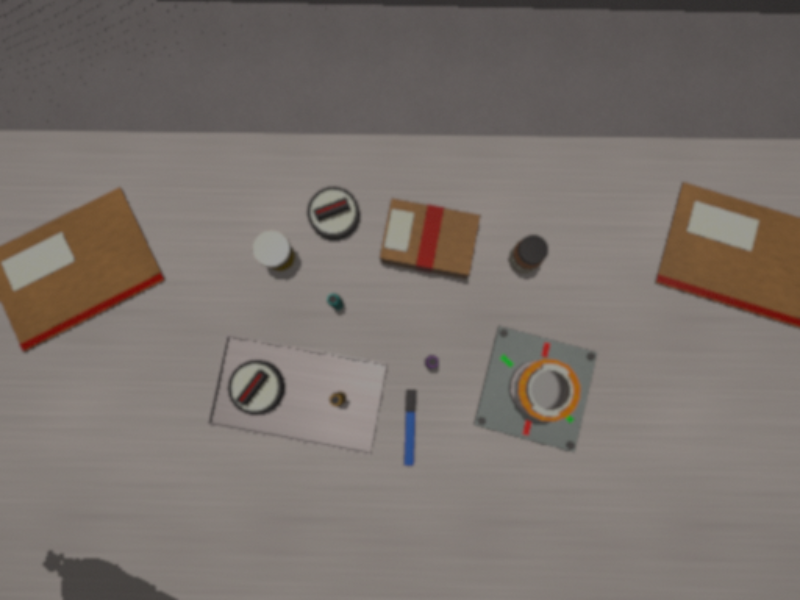

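View pics/side0.png

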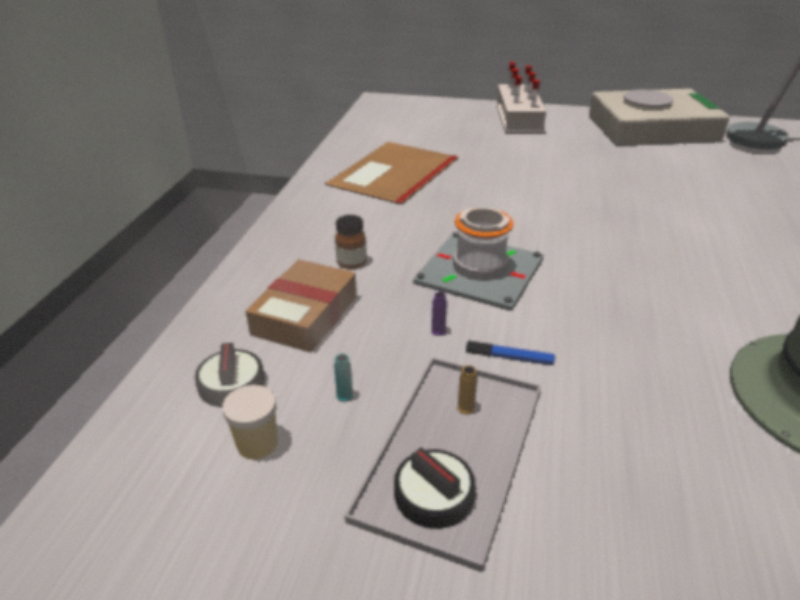

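The cap-like things are at top (256,387) in the tray and (333,213). The first is farthest to the robot's left (+y is image left) and stands in the tray, so it is the one to take. The case-like things are brass (338,399) in the tray, teal (335,302) and purple (432,362); the brass one fits. Next I'll confirm with a crop and measure.

```bash
cat > m.py <<'E'
from h import *
def blobs(f,lo,hi,box,amin=6):
    h=cv2.cvtColor(f['pixels'],cv2.COLOR_RGB2HSV); m=cv2.inRange(h,lo,hi)
    x0,y0,x1,y1=box; k=np.zeros_like(m); k[y0:y1,x0:x1]=m[y0:y1,x0:x1]
    n,l,s,c=cv2.connectedComponentsWithStats(k)
    return [(c[i],s[i,4],np.argwhere(l==i)[:,::-1]) for i in range(1,n) if s[i,4]>=amin]
E
python3 - <<'E'
from m import *
f=grab('top'); g=grab('side')
S=1.5625
jb=(300,205,385,292)
for nm,lo,hi in(('red',(170,120,60),(180,255,255)),('red0',(0,180,60),(4,255,255)),('green',(45,120,60),(80,255,255))):
    for c,a,p in blobs(f,lo,hi,jb): print(nm,c,a,onz(f,*c,0.012))
for c,a,p in blobs(f,(5,150,100),(18,255,255),jb,30):
    e=cv2.fitEllipse(cv2.convexHull(p.astype(np.int32))); print('collar',e,onz(f,*e[0],.099))
tb=(130,210,250,292)
for c,a,p in blobs(f,(20,0,170),(50,90,255),(140,225,188,272),30):
    e=cv2.minEnclosingCircle(p.astype(np.int32)); print('disc',c,a,e,onz(f,*e[0],.028))
for nm,lo,hi in(('stripe',(165,70,50),(180,255,255)),('stripe',(0,70,50),(6,255,255))):
  for c,a,p in blobs(f,lo,hi,(140,225,188,272)):
    r=cv2.minAreaRect(p.astype(np.int32)); v=cv2.fitLine(p.astype(np.float32),2,0,.01,.01).ravel()
    q0=onz(f,*c,.053);q1=onz(f,c[0]+v[0]*10,c[1]+v[1]*10,.053);d=q1-q0
    print(nm,c,a,r,q0,'yaw',np.arctan2(d[1],d[0]))
for c,a,p in blobs(f,(10,90,20),(30,255,255),(200,240,235,272)): print('case top',c,a,p.min(0),p.max(0),onz(f,*c,.073))
for c,a,p in blobs(g,(10,90,20),(30,255,255),(285,225,315,272)):
    b=p[p[:,1]>=p[:,1].max()-1].mean(0);t=p[p[:,1]<=p[:,1].min()+1].mean(0);print('case side',c,a,p.min(0),p.max(0),'mid',onz(g,*c,.038),'base',onz(g,*b,.005),'top',onz(g,*t,.073))
A=cv2.resize(f['pixels'][205:300,130:390],None,fx=3,fy=3,interpolation=2);B=cv2.resize(g['pixels'][215:345,200:355],None,fx=2.2,fy=2.2,interpolation=2)
o=np.zeros((A.shape[0]+B.shape[0],800,3),np.uint8);o[:A.shape[0],:A.shape[1]]=A;o[A.shape[0]:,:B.shape[1]]=B
cv2.imwrite('pics/crop1.png',o[:600,:,::-1])
E
```

```text
red0 [349. 223.] 15 [ 0.58472568 -0.23500658  0.012     ]
red0 [337. 273.] 15 [ 0.44885268 -0.20004554  0.012     ]
green [323.66666667 230.44444444] 27 [ 0.5633798  -0.16494712  0.012     ]
green [364.33333333 267.75      ] 12 [ 0.46383187 -0.27446597  0.012     ]
collar ((350.9893493652344, 249.37619018554688), (38.511287689208984, 39.33109664916992), 150.10504150390625) [ 0.51503421 -0.21719547  0.099     ]
stripe [160.08433735 247.54216867] 83 ((160.22000122070312, 247.54002380371094), (3.799999952316284, 22.200002670288086), 36.869895935058594) [0.51213922 0.27217623 0.053     ] yaw -0.6152168999950961
case top [216.42105263 255.10526316] 38 [212 252] [220 259] [0.49538289 0.12109699 0.073     ]
case side [298.47863248 250.44871795] 234 [293 235] [304 264] mid [0.49259295 0.12929269 0.038     ] base [0.49108439 0.13332636 0.005     ] top [0.50040172 0.12405895 0.073     ]
```

View pics/crop1.png

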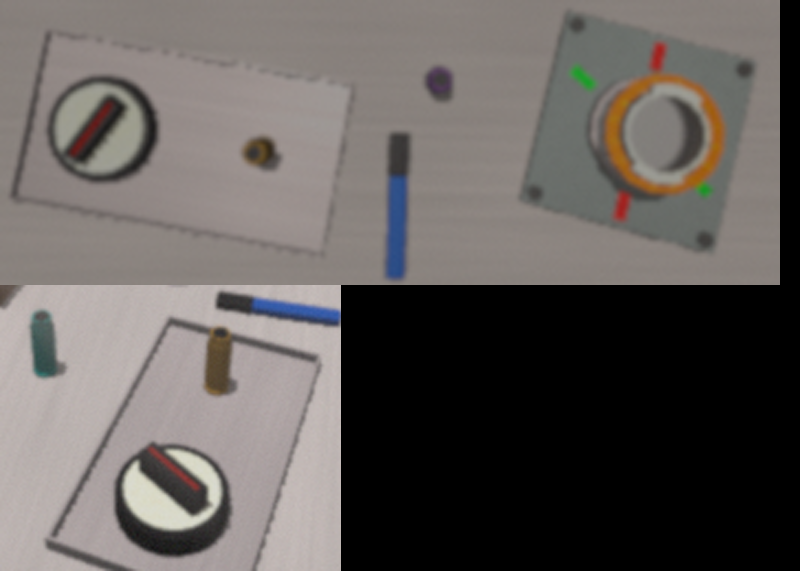

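The crop confirms the brass case and the left-hand cap in the tray. The jar is at about (0.515,-0.2175) with red yaw -0.25 and green +0.83 (the marks' radius agrees with 70 mm). The case is at about (0.494,0.124), the cap at about (0.512,0.272) with bar yaw -0.615.

Emit:
{"fn": "jog_arm", "kwargs": {"motion": [[-0.5,-0.4,0,0,1],[-1,-0.79,0,0,1],[-1,-0.79,0,0,1],[-1,-0.79,0,0,1],[-1,-0.79,0,0,1],[-1,-0.79,0,0,1],[-1,-0.79,0,0,1],[-1,-0.79,0,0,1],[-1,-0.79,0,0,1],[-1,-0.79,0.3,0,1],[-1,-0.79,0.3,0,1],[-1,-0.79,0.3,0,1]], "newtons": 40}}

```text
clock: 1.4
position: [0.4522, 0.1965, 0.2041]
tool_rot: [3.141, 0.0, 2.759]
force: [0.4, 0.6, 0.2]
grip_width: 0.0855
finger_force: 0.0
```

Emit:
{"fn": "jog_arm", "kwargs": {"motion": [[-1,-0.79,0.3,0,1],[-0.6,-0.5,0.3,0,1],[-0.3,-0.3,0.3,0,1],[0,0,0.3,0,1],[0,0,0,0,1]]}}

```text
clock: 1.9
position: [0.4857, 0.1331, 0.1672]
tool_rot: [-3.141, -0.002, 2.759]
force: [0.9, 0.5, -0.5]
grip_width: 0.0854
finger_force: 0.0
```

Emit:
{"fn": "jog_arm", "kwargs": {"motion": [[-0.37,-0.18,0.5,0,1],[0,0,1,0,1],[0,0,0.8,0,1],[0,0,0,0,1],[0,0,0,0,1]]}}

```text
clock: 2.4
position: [0.4948, 0.1242, 0.0999]
tool_rot: [3.142, -0.0, 2.76]
force: [-0.3, 0.3, 0.5]
grip_width: 0.0854
finger_force: 0.0
```

Run:
```python
from m import *
g=grab('side');f=grab('top');print(bot.observe()['position'])
p=bot.observe()['position']
print(proj(g,p),proj(g,[.494,.124,.073]),proj(g,[.494,.124,.003]))
A=cv2.resize(g['pixels'][140:300,230:370],None,fx=3,fy=3,interpolation=2)
B=cv2.resize(f['pixels'][205:300,130:250],None,fx=2.5,fy=2.5,interpolation=2)
o=np.zeros((480,725,3),np.uint8);o[:480,:420]=A;o[:B.shape[0],420:720]=B
cv2.imwrite('pics/c2.png',o[:,:,::-1])
for lo,hi in (((15,0,120),(60,110,255)),):
  for c,a,q in blobs(f,lo,hi,(140,225,188,272),40):
    e=cv2.minEnclosingCircle(q.astype(np.int32)); print('disc',c,a,e,onz(f,*e[0],.028))
```

```text
[0.49543278 0.12402268 0.10061419]
[[299.29248767 225.40145546]] [[299.16948584 235.93950469]] [[297.16447463 260.6123139 ]]
disc [161.62686567 235.32835821] 67 ((161.5, 236.0), 8.558721542358398) [0.54240974 0.27684453 0.028     ]
```

View pics/c2.png

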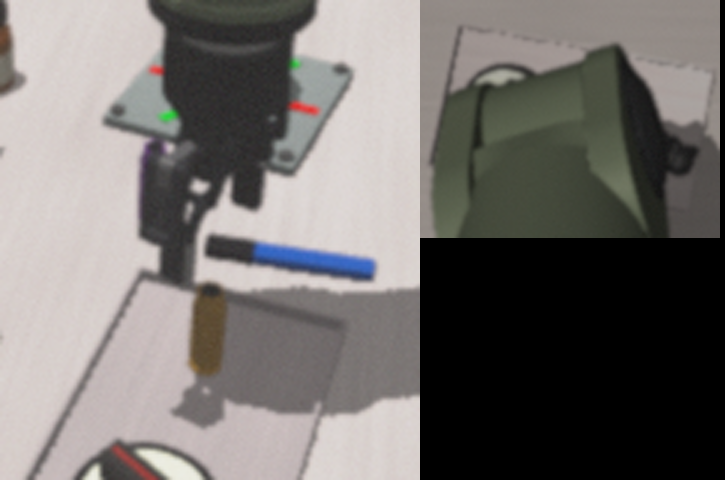

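Side view: the case top is at about (300,236) against (299,236) predicted, with the fingers either side of it. Next: descend, grip and lift.

Emit:
{"fn": "jog_arm", "kwargs": {"motion": [[0,0,0.8,0,1],[0,0,0.8,0,1],[0,0,0.75,0,1],[0,0,0,0,1],[0,0,0,0,0],[0,0,0,0,0],[0,0,0,0,0],[0,0,0,0,0],[0,0,0,0,0],[0,0,0,0,0],[0,0,0,0,0]], "newtons": 40}}

```text
clock: 3.6
position: [0.4954, 0.1234, 0.0295]
tool_rot: [3.141, 0.001, 2.759]
force: [-1.5, 1.0, 10.0]
grip_width: 0.023
finger_force: 38.8
```

Emit:
{"fn": "jog_arm", "kwargs": {"motion": [[0,0,-0.4,0,0],[0,0,-0.8,0,0],[0,0,-0.9,0,0],[0,0,-0.9,0,0],[0,0,-0.9,0,0],[0,0,-0.9,0,0],[-0.2,-0.4,-0.7,0,0],[-0.4,-0.8,-0.3,0,0],[-0.45,-0.95,0,0,0],[-0.45,-0.95,0,0,0],[-0.45,-0.95,0,0,0],[-0.45,-0.95,0,0,0]]}}

```text
clock: 4.8
position: [0.5055, -0.0441, 0.2037]
tool_rot: [3.141, 0.0, 2.759]
force: [0.2, 0.2, -0.6]
grip_width: 0.0227
finger_force: 39.3
```

Emit:
{"fn": "jog_arm", "kwargs": {"motion": [[-0.45,-0.95,0,0,0],[-0.45,-0.95,0,0,0],[-0.45,-0.95,0,0,0],[-0.45,-0.95,0,0,0],[-0.4,-0.8,0,0,0],[-0.2,-0.6,0,0,0],[0,0,0,0,0],[0,0,0,0,0]]}}

```text
clock: 5.6
position: [0.514, -0.2143, 0.2033]
tool_rot: [3.141, -0.0, 2.758]
force: [-0.4, 0.5, -0.5]
grip_width: 0.0228
finger_force: 39.3
```

Run:
```python
from m import *
g=grab('side');f=grab('top');o=bot.observe();p=o['position'];print(p,o['tool_rot'],o['grip_width'],o['finger_force'],o['force'])
print('tcp',proj(g,p),'mouth',proj(g,[.515,-.2175,.109]))
tb=(140,225,188,272)
for lo,hi in (((15,0,120),(60,110,255)),):
  for c,a,q in blobs(f,lo,hi,tb,40):
    e=cv2.minEnclosingCircle(q.astype(np.int32)); print('disc',c,a,e,onz(f,*e[0],.028))
for c,a,q in blobs(g,(5,150,100),(18,255,255),(285,120,335,170),20):
    e=cv2.fitEllipse(cv2.convexHull(q.astype(np.int32)));print('collar side',e,onz(g,*e[0],.099))
q=np.array(proj(g,p))[0].astype(int)
cv2.imwrite('pics/c3.png',cv2.resize(g['pixels'][90:190,245:375],None,fx=5,fy=5,interpolation=2)[:,:,::-1])
```

```text
[ 0.51429819 -0.21342994  0.20312118] [ 3.14115398e+00 -3.48249839e-05  2.75979460e+00] 0.022952420345862572 39.28557336330414 [-0.35357696  0.64981845 -0.46462197]
tcp [[312.13969269 106.39339681]] mouth [[309.18889004 139.21611309]]
disc [163.16949153 247.01059322] 472 ((162.5487823486328, 247.4512176513672), 15.04855728149414) [0.51177218 0.27258485 0.028     ]
collar side ((308.7398986816406, 142.4228515625), (17.206953048706055, 34.79374313354492), 94.399658203125) [ 0.51551543 -0.21820782  0.099     ]
```

View pics/c3.png

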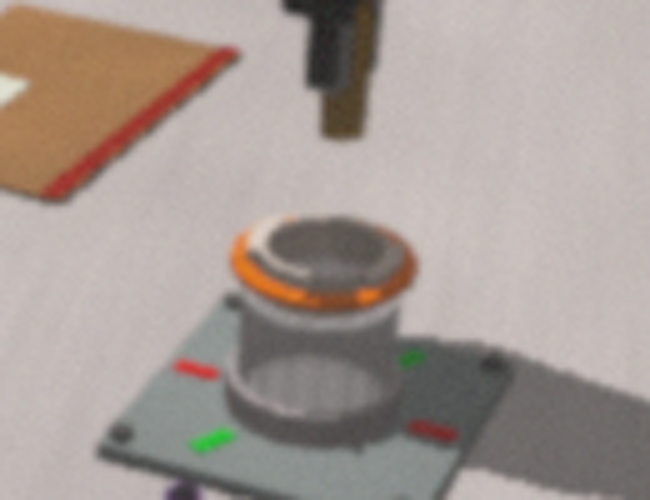

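The case hangs centred in the gripper, bottom at about (313,117). The mouth is at about (309,139) and the collar gives the same jar centre. Lower the case.

Emit:
{"fn": "jog_arm", "kwargs": {"motion": [[-0.08,-0.13,0.3,0,0],[0,0,0.8,0,0],[0,0,0.8,0,0],[0,0,0.7,0,0],[0,0,0.3,0,0],[0,0,0,0,0],[0,0,0.12,0,0],[0,0,0.12,0,0],[0,0,0.1,0,0],[0,0,0,0,0]]}}

```text
clock: 6.7
position: [0.5149, -0.2189, 0.1056]
tool_rot: [-3.142, -0.0, 2.759]
force: [-0.1, 0.3, -0.6]
grip_width: 0.0228
finger_force: 39.3
```

Emit:
{"fn": "jog_arm", "kwargs": {"motion": [[0,0,0.12,0,0],[0,0,0.12,0,0],[0,0,0.12,0,0],[0,0,0,0,0]]}}

```text
clock: 7.1
position: [0.5147, -0.2188, 0.0942]
tool_rot: [-3.141, -0.001, 2.759]
force: [-0.2, 0.8, -0.3]
grip_width: 0.0229
finger_force: 39.3
```

Emit:
{"fn": "jog_arm", "kwargs": {"motion": [[0,0,0.12,0,0],[0,0,0.12,0,0],[0,0,0.12,0,0],[0,0,0,0,0]]}}

```text
clock: 7.5
position: [0.5147, -0.2188, 0.0834]
tool_rot: [-3.141, -0.001, 2.759]
force: [0.4, 0.2, -0.3]
grip_width: 0.0232
finger_force: 39.3
```

Emit:
{"fn": "jog_arm", "kwargs": {"motion": [[0,0,0.12,0,0],[0,0,0.12,0,0],[0,0,0.12,0,0],[0,0,0,0,0]]}}

```text
clock: 7.9
position: [0.5147, -0.2188, 0.0727]
tool_rot: [-3.142, -0.001, 2.759]
force: [-0.6, 0.2, -0.4]
grip_width: 0.0229
finger_force: 39.3
```

Emit:
{"fn": "jog_arm", "kwargs": {"motion": [[0,0,0,0,0.33],[0,0,0,0,0.33],[0,0,0,0,0.33],[0,0,0,0,0.33]], "newtons": 20}}

```text
clock: 8.3
position: [0.5151, -0.219, 0.0733]
tool_rot: [-3.142, 0.0, 2.759]
force: [0.0, -0.5, 0.6]
grip_width: 0.0286
finger_force: 0.0
```

Emit:
{"fn": "jog_arm", "kwargs": {"motion": [[0,0,-0.3,0,0.33],[0,0,-0.6,0,0.33],[0,0,-0.8,0,0.33],[0,0,-0.8,0,0.33],[0,0,-0.8,0,0.33],[0,0,-0.8,0,0.6],[0.2,0.5,0,0,1],[0.4,0.95,0,0,1],[0.4,0.95,0,0,1],[0.4,0.95,0,0,1],[0.4,0.95,0,0,1],[0.4,0.95,0,0,1]]}}

```text
clock: 9.5
position: [0.5121, -0.0464, 0.1963]
tool_rot: [3.141, -0.0, 2.759]
force: [0.7, -0.4, 0.7]
grip_width: 0.0851
finger_force: 0.0
```

Emit:
{"fn": "jog_arm", "kwargs": {"motion": [[0.4,0.95,0,0,1],[0.4,0.95,0,0,1],[0.4,0.95,0,0,1],[0.4,0.95,0,0,1],[0.4,0.95,0,0,1],[0.4,0.95,0,0,1],[0.4,0.95,0,0,1],[0.4,0.95,0,0,1],[0.4,0.95,0,0,1],[0.3,0.7,0,0,1],[0,0,0,0,1],[0,0,0,0,1]]}}

```text
clock: 10.7
position: [0.5072, 0.2531, 0.196]
tool_rot: [-3.141, -0.0, 2.76]
force: [-0.5, -0.8, 0.5]
grip_width: 0.0855
finger_force: 0.0
```

Run:
```python
from m import *
f=grab('top');g=grab('side');o=bot.observe();print(o['position'],o['tool_rot'],o['qpos'])
A=cv2.resize(f['pixels'][205:295,300:390],(400,400),interpolation=2);B=cv2.resize(g['pixels'][110:200,260:350],(400,400),interpolation=2)
cv2.imwrite('pics/c4.png',np.hstack([A,B])[:,:,::-1])
for nm,ff in(('side',g),):
  for lo,hi in(((165,70,50),(180,255,255)),((0,70,50),(6,255,255))):
   for c,a,p in blobs(ff,lo,hi,(255,280,305,325),10):
    v=cv2.fitLine(p.astype(np.float32),2,0,.01,.01).ravel(); q0=onz(ff,*c,.053);d=onz(ff,c[0]+v[0]*10,c[1]+v[1]*10,.053)-q0
    print(nm,c,a,q0,np.arctan2(d[1],d[0]))
```

```text
[0.50768437 0.2520115  0.19623308] [-3.14114175e+00  1.35684718e-04  2.75783468e+00] [-0.63102684  0.47197496  0.09018853  1.79656987 -0.05285422  0.87566467
  0.67026739]
side [277.51086957 297.18478261] 92 [0.51187273 0.2695586  0.053     ] 2.5272146608671013
```

View pics/c4.png

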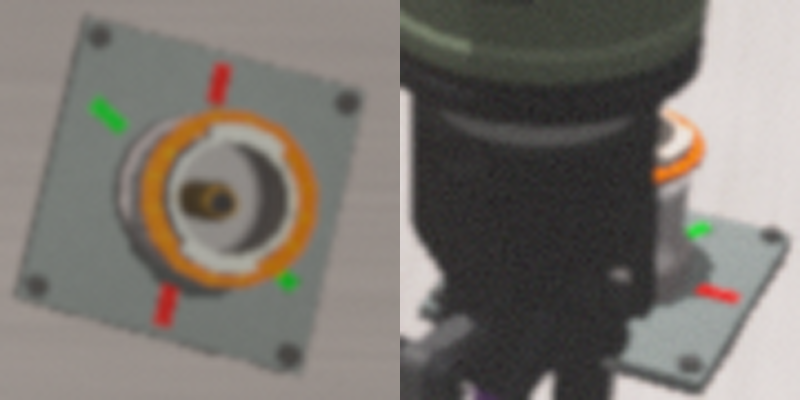

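Top view of the jar: the brass case stands upright inside it, at about (208,202) in the crop. The cap is confirmed at (0.512,0.271) with bar yaw 2.527. Align over it and descend.

Emit:
{"fn": "jog_arm", "kwargs": {"motion": [[0.1,0.64,0,0,0.45],[0,0,0,1,0.45],[0,0,0.5,1,0.45],[0,0,0.8,0.9,0.45],[0,0,0.9,0,0.45],[0,0,0.9,0,0.45],[0,0,0.9,0,0.45],[0,0,0.5,0,0.45],[0,0,0,0,0.45],[0,0,0,0,0.45]]}}

```text
clock: 11.8
position: [0.5126, 0.2716, 0.062]
tool_rot: [3.141, 0.0, 2.526]
force: [-0.3, -0.2, 0.5]
grip_width: 0.0384
finger_force: 0.0
```

Run:
```python
from m import *
g=grab('side');o=bot.observe();print(o['position'],o['tool_rot'],o['grip_width'],proj(g,o['position']))
cv2.imwrite('pics/c5.png',cv2.resize(g['pixels'][230:345,215:345],None,fx=5,fy=5,interpolation=2)[:,:,::-1])
```

```text
[0.51277891 0.27186554 0.06235869] [3.14040172e+00 5.96191072e-04 2.52624854e+00] 0.03809733981514655 [[276.92293181 294.61421401]]
```

View pics/c5.png

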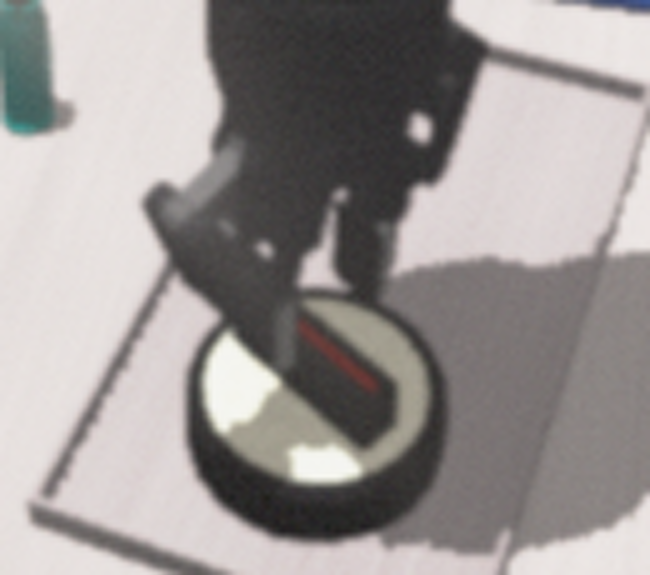

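The fingers straddle the bar: near finger at about (285,340), far one at about (360,275), bar between them. Descend, grip and lift a little.

Emit:
{"fn": "jog_arm", "kwargs": {"motion": [[0,0,0.4,0,0.45],[0,0,0.4,0,0.45],[0,0,0.2,0,0.45],[0,0,0,0,0.3],[0,0,0,0,0],[0,0,0,0,0],[0,0,0,0,0],[0,0,0,0,0],[0,0,0,0,0]], "newtons": 80}}

```text
clock: 12.75
position: [0.5122, 0.2719, 0.0313]
tool_rot: [3.141, 0.0, 2.527]
force: [0.3, -0.2, -1.9]
grip_width: 0.0168
finger_force: 78.1
```

Emit:
{"fn": "jog_arm", "kwargs": {"motion": [[0,0,-0.3,0,0],[0,0,-0.5,0,0],[0,0,-0.7,0.5,0],[0,0,-0.8,1,0],[0,0,-0.8,1,0],[0,0,-0.8,1,0],[0,0,-0.8,1,0],[0,0,-0.8,1,0],[0,0,-0.3,1,0],[0,0,0,1,0],[0,0,0,1,0],[0,0,0,1,0]]}}

```text
clock: 13.95
position: [0.5121, 0.272, 0.2067]
tool_rot: [3.141, -0.001, 1.763]
force: [0.3, -0.2, -0.7]
grip_width: 0.0162
finger_force: 78.2
```

Emit:
{"fn": "jog_arm", "kwargs": {"motion": [[0,0,0,1,0],[0,0,0,1,0],[0,0,0,1,0],[0,0,0,1,0],[0,0,0,1,0],[0,0,0,1,0],[0,0,0,1,0],[0,0,0,1,0],[0,0,0,1,0],[0,0,0,1,0],[0,0,0,1,0],[0,0,0,0.7,0]]}}

```text
clock: 15.15
position: [0.512, 0.2721, 0.2065]
tool_rot: [-3.141, -0.001, 0.828]
force: [0.3, -0.4, -1.2]
grip_width: 0.0165
finger_force: 78.2
```

Emit:
{"fn": "jog_arm", "kwargs": {"motion": [[0,0,0,0,0],[0,0,0,0,0]]}}

```text
clock: 15.35
position: [0.512, 0.2721, 0.206]
tool_rot: [-3.141, -0.001, 0.833]
force: [-0.3, 0.8, -0.4]
grip_width: 0.0166
finger_force: 78.2
```

Emit:
{"fn": "jog_arm", "kwargs": {"motion": [[-0.4,0.37,0,0,0],[-0.8,0.74,0,0,0],[-0.95,0.88,0,0,0],[-0.95,0.88,0,0,0],[-0.95,0.88,0,0,0],[-0.95,0.88,0,0,0],[-0.95,0.88,0,0,0],[-0.95,0.88,0,0,0],[-0.95,0.88,0,0,0],[-0.95,0.88,0,0,0],[-0.95,0.88,0,0,0],[-0.95,0.88,0,0,0]]}}

```text
clock: 16.55
position: [0.5145, -0.1678, 0.2056]
tool_rot: [3.141, -0.001, 0.831]
force: [-0.1, 0.1, -1.1]
grip_width: 0.0162
finger_force: 78.2
```

Emit:
{"fn": "jog_arm", "kwargs": {"motion": [[-0.8,0.74,0,0,0],[-0.4,0.37,0,0,0],[0,0,0,0,0],[0,0,0,0,0],[0,0,0,0,0]]}}

```text
clock: 17.05
position: [0.5155, -0.2139, 0.2053]
tool_rot: [-3.141, -0.0, 0.832]
force: [0.1, 0.4, -1.7]
grip_width: 0.0162
finger_force: 78.2
```

Run:
```python
from m import *
g=grab('side');o=bot.observe();p=o['position'];print(p,o['tool_rot'],o['grip_width'],o['force'])
print('rim pred',proj(g,p-[0,0,.0283]),'mouth',proj(g,[.515,-.218,.109]))
cv2.imwrite('pics/c6.png',cv2.resize(g['pixels'][70:190,245:375],None,fx=5,fy=5,interpolation=2)[:,:,::-1])
```

```text
[ 0.51556369 -0.21377404  0.20528004] [-3.14131666e+00 -4.16465393e-04  8.32229027e-01] 0.016334938613749937 [ 0.3844895  -0.8709887   0.42566261]
rim pred [[310.82734727 115.98701891]] mouth [[309.21026648 139.12689976]]
```

View pics/c6.png

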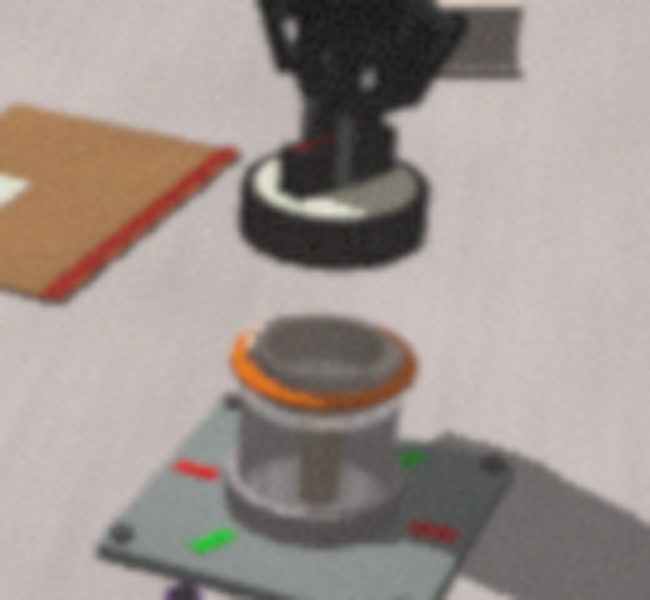

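The cap hangs level over the jar (cap column about 312, jar about 309), with the bar on the green line and the case upright inside. Correct by about 4 mm and lower.

Emit:
{"fn": "jog_arm", "kwargs": {"motion": [[-0.12,0.08,0.3,0,0],[0,0,0.6,0,0],[0,0,0.6,0,0],[0,0,0.5,0,0],[0,0,0.2,0,0],[0,0,0,0,0],[0,0,0.1,0,0],[0,0,0.1,0,0],[0,0,0,0,0]]}}

```text
clock: 18.0
position: [0.5149, -0.2189, 0.1332]
tool_rot: [3.141, -0.0, 0.831]
force: [-0.0, -0.1, -1.5]
grip_width: 0.0163
finger_force: 78.2
```

Emit:
{"fn": "jog_arm", "kwargs": {"motion": [[0,0,0.1,0,0],[0,0,0.1,0,0],[0,0,0.1,0,0],[0,0,0.1,0,0],[0,0,0,0,0],[0,0,0,0,0]]}}

```text
clock: 18.6
position: [0.5152, -0.219, 0.1214]
tool_rot: [3.141, -0.0, 0.831]
force: [-0.5, 0.6, 7.6]
grip_width: 0.0165
finger_force: 79.5
```

Emit:
{"fn": "jog_arm", "kwargs": {"motion": [[0,0,0.03,0.3,0],[0,0,0,0.6,0],[0,0,0,0.6,0],[0,0,0,0.6,0],[0,0,0,0.6,0],[0,0,0,0.6,0],[0,0,0,0,0]]}}

```text
clock: 19.3
position: [0.5153, -0.2192, 0.1206]
tool_rot: [3.141, -0.001, 0.565]
force: [0.6, 0.8, 8.4]
grip_width: 0.0165
finger_force: 79.6
```

Emit:
{"fn": "jog_arm", "kwargs": {"motion": [[0,0,0,0.8,0],[0,0,0,0.8,0],[0,0,0,0.8,0],[0,0,0,0.8,0],[0,0,0,0.8,0],[0,0,0,0.8,0],[0,0,0,0.8,0],[0,0,0,0.8,0],[0,0,0,0,0]]}}

```text
clock: 20.2
position: [0.5153, -0.2192, 0.1206]
tool_rot: [3.141, -0.001, 0.053]
force: [0.2, 0.4, 9.0]
grip_width: 0.0162
finger_force: 79.6
```

```bash
python3 -c "
from workcell import bot
o=bot.observe();print(o['position'],o['tool_rot'],o['force'],o['moment'])"
```

```text
[ 0.51532822 -0.21919535  0.12056188] [ 3.14092506e+00 -8.32952871e-04  5.25370417e-02] [0.23437548 0.42964534 8.95932095] [ 0.1048672  -0.02015686 -0.02519896]
```

Remaining: 0.305 rad, 3.8 units.

Emit:
{"fn": "jog_arm", "kwargs": {"motion": [[0,0,0,0.6,0],[0,0,0,0.6,0],[0,0,0,0.6,0],[0,0,0,0.6,0],[0,0,0,0.6,0],[0,0,0,0.4,0],[0,0,0,0.3,0],[0,0,0,0,0],[0,0,0,0,0]]}}

```text
clock: 21.1
position: [0.5153, -0.2192, 0.1206]
tool_rot: [3.141, -0.001, -0.241]
force: [1.0, 0.4, 7.7]
grip_width: 0.0165
finger_force: 79.5
```

```bash
python3 -c "
from workcell import bot
o=bot.observe();print(o['position'],o['tool_rot'],o['force'],o['moment'])"
```

```text
[ 0.5152657  -0.21922351  0.1205859 ] [ 3.14131023e+00 -9.60988417e-04 -2.41123625e-01] [0.96786015 0.44599911 7.73574438] [ 0.06550429 -0.01304752  0.10219979]
```

Emit:
{"fn": "jog_arm", "kwargs": {"motion": [[0,0,-0.07,0.1,0],[0,0,-0.07,0,0],[0,0,-0.06,0,0],[0,0,-0.03,0,0],[0,0,0,0,0]]}}

```text
clock: 21.6
position: [0.5152, -0.2192, 0.1271]
tool_rot: [3.141, -0.001, -0.249]
force: [4.1, -2.4, -1.0]
grip_width: 0.0164
finger_force: 80.0
```

Emit:
{"fn": "jog_arm", "kwargs": {"motion": [[0,0,0,0,0.4],[0,0,0,0,0.45],[0,0,0,0,0.45],[0,0,-0.3,0,0.45],[0,0,-0.6,0,0.45],[0,0,-0.8,0,0.45],[0,0,-0.8,0,0.45],[0,0,-0.8,0,0.45],[0.5,0,-0.8,0,0.45],[0,0,0,0,0.45]]}}

```text
clock: 22.6
position: [0.5313, -0.2234, 0.2534]
tool_rot: [3.141, -0.004, -0.249]
force: [-0.2, -0.2, -1.1]
grip_width: 0.0384
finger_force: 0.0
```

Emit:
{"fn": "jog_arm", "kwargs": {"motion": [[-0.5,0,-0.3,0,0.45],[-0.9,0,0,0,0.45],[-0.9,0,0,0,0.45],[-0.9,0,0,0,0.45],[-0.5,0.9,0,0,0.45],[0,0.9,0,0,0.45],[0,0.9,0,0,0.45],[0,0.5,0,0,0.45],[0,0,0,0,0.45]]}}

```text
clock: 23.5
position: [0.3969, -0.29, 0.2593]
tool_rot: [3.141, -0.0, -0.252]
force: [-0.5, 0.3, 0.1]
grip_width: 0.0384
finger_force: 0.0
```

Run:
```python
from m import *
f=grab('top');g=grab('side');o=bot.observe();print(o['position'],o['force'],o['clock'])
jb=(300,205,385,292)
for ff,n,box in((f,'top',jb),(g,'side',(280,100,340,175))):
 for lo,hi in(((165,70,50),(180,255,255)),((0,70,50),(4,255,255))):
  for c,a,p in blobs(ff,lo,hi,box,8):
    v=cv2.fitLine(p.astype(np.float32),2,0,.01,.01).ravel(); z=.149;q0=onz(ff,*c,z);d=onz(ff,c[0]+v[0]*10,c[1]+v[1]*10,z)-q0
    print(n,c,a,q0,np.arctan2(d[1],d[0]))
A=cv2.resize(f['pixels'][205:295,300:390],(400,400),interpolation=2);B=cv2.resize(g['pixels'][100:190,265:355],(400,400),interpolation=2)
C=cv2.resize(g['pixels'],(266,200));D=cv2.resize(f['pixels'],(266,200))
E=np.zeros((200,800,3),np.uint8);E[:,:266]=D;E[:,266:532]=C
cv2.imwrite('pics/c7.png',np.vstack([np.hstack([A,B]),E])[:,:,::-1])
```

```text
[ 0.3978353  -0.28804989  0.2590789 ] [ 0.31745019 -0.02860287 -0.19497051] 23.6
top [348.73333333 223.37777778] 45 [ 0.57731043 -0.2003627   0.149     ] -0.2640841272648414
top [356.88764045 249.34831461] 89 [ 0.51657821 -0.21843758  0.149     ] -0.24538165590443922
top [336.96296296 273.09259259] 54 [ 0.46115216 -0.17085589  0.149     ] -0.2599137648322251
side [284.92857143 104.07142857] 28 [ 0.60037629 -0.33651193  0.149     ] -1.8724096767791323
side [311.95 125.15] 20 [ 0.51116734 -0.21986083  0.149     ] 2.9237413752279053
side [283.85185185 163.51851852] 27 [ 0.55165504 -0.02003347  0.149     ] 2.946295105532769
```

View pics/c7.png

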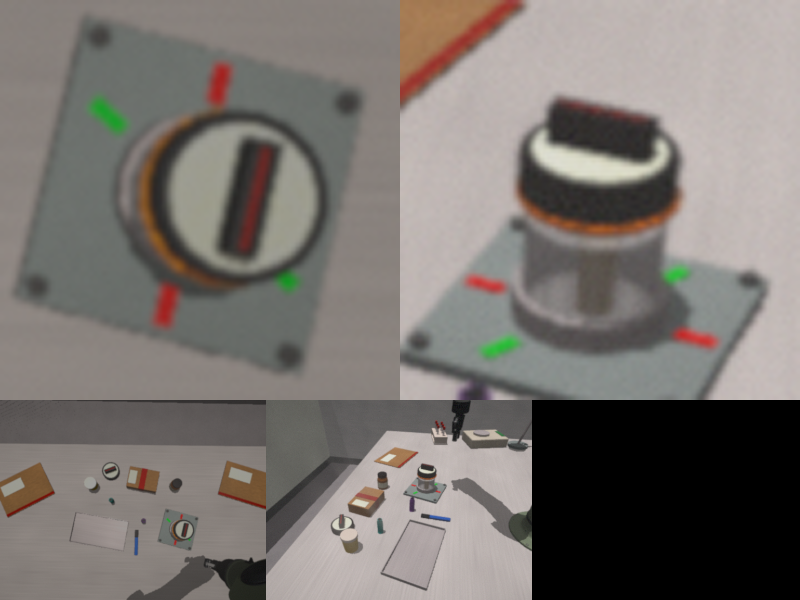

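The cap sits level on the jar, at about (240,195) in the crop. Its bar is at yaw -0.245 against the red line's -0.25, the case is upright inside, and everything else is where it was. Hand in.

```bash
python3 -c "
from workcell import bot
print(bot.job_done())"
```

```text
the job is handed in; nothing more can be done
None
```

The brass case stands in the jar, the cap is locked on with its bar on the red marks, nothing else looks moved in the final pictures, and the job was handed in at about 24 s.

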